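Switch the CCTV console to the marked camera

ROBOT

A 7-joint arm with a two-finger parallel gripper is mounted at the origin on the work surface. World frame = base frame: x ahead of the robot, y to its left, z up, the work surface at z = 0. Lengths are in m, angles in rad, forces in N, time in s.
With the tool pointing down it reaches from about 0.35 to 0.9 m from the base axis. Payload 7.2 kg.
Tool frame: the origin (TCP) lies at the very end of the fingers, on their centre line; the grasp point (between the pads) lies 19 mm behind it; x points along the fingers, y is the direction in which the jaws open and shut, and the axes are right-handed (so a half turn about x gives the same grasp; the last joint's range is limited). The gripper opens to 85 mm and grips with 20 to 120 N. Pads are 22 mm wide; open, the fingers measure 114 mm over their backs; the gripper's body (76 mm by 85 mm) begins 54 mm behind the grasp point. The pads swing forward as they close: fully open they stand 13 mm farther back than shut.
Start: joints at [-1.33, 0.411, -0.013, 1.596, 0.006, 1.134, -0.082], TCP at [0.19, 0.595, 0.192] pointing down, gripper open.
Joint ranges: [-2.95, 2.95], [-0.29, 1.99], [-1.47, 1.44], [0.14, 2.54], [-1.03, 4.17], [0.13, 1.85], [-2.86, 2.86]. Speed limits (rad/s): [2.39, 2.39, 3.01, 3.01, 3.14, 3.14, 3.14].

INTERFACE

Orientations are given as a rotation vector (axis times angle).
In Python, from station import robot, vision, order, readout gives the robot as it stands. Calls block until the motion is done:
- robot.move_pose(position, orientation): joint-space move of the TCP to a pose.
- robot.move_straight(position, rotation=None, rate=0.15): straight line of the TCP; rotation=None keeps the orientation; rate is the mean speed in m/s.
- robot.movej(angles): joint-space move.
- robot.open_gripper() and robot.gripper_close(effort=None): open the fingers fully, or close them until they stop; effort is the grip in N (None keeps the last).
- robot.hold(seconds).
- robot.ik(position, orientation): joint angles nearest the present ones, or None.
- vision.read_camera(name): name is "scene" or "top" or "wrist"; returns the picture (384x512x3 uint8, red, green, blue); there is no depth.
- vision.camera_info(name): a dict with "fov_y" (degrees; the focal length in pixels is half the picture's height over the tangent of half this angle, whatever the lens; pixels are square), "cx", "cy" (the principal point, pixels), "R" (3x3) and "t" (3): a world point X has camera coordinates R X + t; the wrist camera has in their place "mount" (4x4, takes a point from camera to tool coordinates, whose origin is the TCP and whose axes are the tool frame's). Camera axes: x right, y down, z forward; pixel columns grow to the right and rows downward; lengths in m; the calibration is good to about 2 mm. A picture is of the moment at which its call begins: read the wrist's pose just before it. camera_info takes no time and is no camera call.
A pose or a line that the arm cannot do raises robot.IKError and nothing moves.
- order.sign_off(): hands the job in, once; it reports no verdict.
Readings, each from a call of its own:
- readout.get_t(): time.
- readout.get_q(): joint angles.
- readout.get_joint_velocities(): joint speeds.
- readout.get_effort(): joint torques, N m.
- readout.get_position(): TCP position.
- readout.get_orientation(): TCP orientation.
- readout.get_force(): force on the tool from outside, world axes, zero at the start.
- readout.get_ft_torque(): the same for the moment, N m.
- readout.get_opening(): finger opening in m.
Only numpy, scipy, OpenCV 4.12 (cv2) and the standard library are available. Lean on these libraries where they do the work, as an engineer would, in place of code of your own. Each camera call takes 0.05 s, during which the arm holds its last target. There are 200 camera calls.

TASK

On the guard's CCTV console, use a fingertip to flick the big lugged selector wheel gently round by its edge, until the wheel's raised stud has settled at the fixed pointer; only then press the large round button beside the wheel fully down and let it come back up. Only touch the console: do not pick anything up, and leave the mug, radio and stapler where they are.

Things in the scene. Friction and masses are not known exactly. Their poses are not given: they have to be found in the camera images.
- console: Flat desk console fixed to the desk, 200 (x) x 360 (y) x 45 mm high. Origin: centre of its underside; -x is its front, nearer the robot. In its frame the wheel's axis is at x -20, y 70 mm, the button at x -30, y -60. A joystick, top 90 mm above the desk, stands at x -20, y -145. The rest of its top is clear, but for the pointer, 4 mm keys and a flat display beyond x 30.
- wheel_mid (a point): On the upright axis of the selector wheel, at the height of its flat top, 64 mm above the desk. The wheel lies flat on the console: black disc of radius 38 mm with 8 radial lugs 45 degrees apart round its edge, 6 mm wide, reaching to radius 56 mm. Disc and lugs span 48 to 64 mm above the desk. One lug is in line with the stud; at rest, lugs point along the console's x and y axes and diagonals.
- selector (a joint): Turn of the wheel in rad, growing clockwise seen from above; turns both ways without stops. 0 (or a whole turn) when the stud is at the pointer. It clicks into a sprung rest every pi/4 = 0.785; 2 to 3 N at a lug moves it, and pushed past half a click it snaps on to the next rest by itself. At the start it rests 2 to 6 clicks clockwise from the pointer.
- stud (a point): Top of the only raised stud on the wheel: a round steel peg 16 mm across and 6 mm high, standing on the disc's flat top 27 mm from the wheel's axis (top 70 mm above the desk).
- mark (a point): Where the stud must come to rest: 27 mm from the wheel's axis along the console's +x, at the stud's height, in line with the pointer. The pointer is a black wedge 10 mm high fixed on the console's light top plate, from 65 to 93 mm from the wheel's axis along the console's +x, narrowing towards the wheel.
- take_top (a point): Centre of the top of the round grey button, 30 mm across, in a dark steel collar 46 mm across; its top is 67 mm above the desk when up. It sinks 6 mm and springs back; fully down takes 5 N.
- take (a joint): How far the button is pressed, in m: 0 up, 0.006 fully down.
- mug: White mug, 80 mm across and 95 mm high, standing on the desk beyond the console's -y end. Origin: centre of its underside. Leave alone.
- radio: Black handheld radio standing on the desk beyond the console's +y end, 36 x 58 x 105 mm with a stub aerial to 155 mm. Origin: centre of its underside. Leave alone.
- stapler: Grey stapler, 35 x 130 x 55 mm, lying on the desk behind the console (+x). Origin: centre of its underside. Leave alone.

How it is judged:
By the outcome, as a careful person would: the job done as asked, in the order asked, and still so for the second after the job is handed in, with the robot touching nothing.
It also fails if it takes over 45 s, if anything falls off the work surface, if the arm or the gripper's body presses on something with over 40 N, if the wrist force passes 120 N, or if a joint passes its speed limit or range.

## Working session

There is one attempt and no reset: what is moved stays moved. The work goes in short steps, each a Python script; the robot and the scene stay as the last script left them, time stands still between calls to the robot, and variables do not carry over. Pictures are saved under pics/ and viewed, about 8 in all and at most 12, crops included, and the job is handed in when it is done.

```bash
mkdir -p pics; ls
python3 - <<'E'
from station import robot, vision, order, readout
import cv2,numpy as np
for n in("top","scene"):
    cv2.imwrite(f"pics/{n}0.png",vision.read_camera(n)[:,:,::-1]); i=vision.camera_info(n);print(n,i)
print(vision.camera_info("wrist"))
print(readout.get_t(),readout.get_position(),readout.get_orientation(),readout.get_opening())
E
```

```text
pics
top {'fov_y': 46.274681132906835, 'cx': 259.9410146058622, 'cy': 195.8511383112924, 'R': array([[-2.44425733e-02, -9.99701104e-01,  5.12923036e-04],
       [-9.95845876e-01,  2.43032902e-02, -8.77515906e-02],
       [ 8.77128962e-02, -2.65566698e-03, -9.96142257e-01]]), 't': array([0.03978083, 0.64606775, 1.42049542])}
scene {'fov_y': 56.181619413462876, 'cx': 261.2420023602845, 'cy': 193.52405713522793, 'R': array([[ 0.45062662,  0.8926888 , -0.00650855],
       [ 0.47381899, -0.24534875, -0.84575384],
       [-0.75659184,  0.37803532, -0.53353358]]), 't': array([-0.34748124, -0.21605016,  1.59367135])}
{'fov_y': 66.25186216086264, 'cx': 254.1382570375001, 'cy': 193.8549114355089, 'mount': array([[ 1.71741378e-04, -3.07924234e-01,  9.51410866e-01,
        -1.82417318e-01],
       [ 9.99999933e-01,  3.61048799e-04, -6.36588186e-05,
        -6.64648644e-05],
       [-3.23903658e-04,  9.51410813e-01,  3.07924275e-01,
        -7.83005428e-02],
       [ 0.00000000e+00,  0.00000000e+00,  0.00000000e+00,
         1.00000000e+00]])}
0.1 [0.18984978 0.59493437 0.19082786] [ 0.24123892  1.5572922  -0.2435412 ] 0.08508848957785664
```

View pics/top0.png

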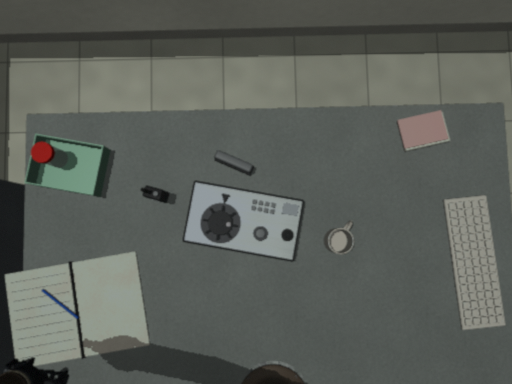

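View pics/scene0.png

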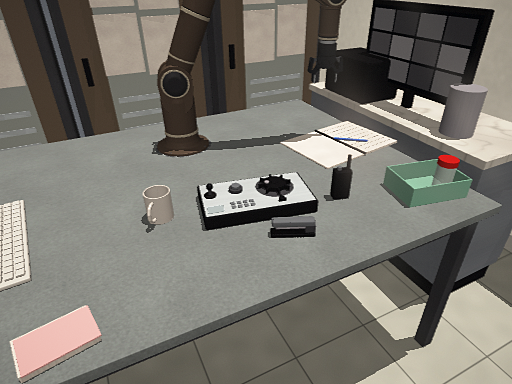

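The top view shows the console with its wheel at about (220,224), the pointer at (226,198), the button at (260,233) and the joystick at (287,235). The stud looks like a light spot at (228,224), to the right of the wheel's axis. The scene view agrees with this layout. Next I compute the console pose and take a closer look.

```bash
cat > h.py <<'E'
from station import robot, vision, order, readout
import cv2,numpy as np
from scipy.spatial.transform import Rotation as Rn
def cam(n):
    i=vision.camera_info(n); f=192/np.tan(np.radians(i['fov_y']/2))
    if n=='wrist':
        T=np.eye(4);T[:3,:3]=Rn.from_rotvec(readout.get_orientation()).as_matrix();T[:3,3]=readout.get_position()
        M=T@i['mount'];R=M[:3,:3].T;t=-R@M[:3,3]
    else: R,t=i['R'],i['t']
    return f,i['cx'],i['cy'],R,t
def cast(c,uv,z):
    f,cx,cy,R,t=c;o=-R.T@t
    d=R.T@np.array([(uv[0]-cx)/f,(uv[1]-cy)/f,1]);return o+d*(z-o[2])/d[2]
def proj(c,X):
    f,cx,cy,R,t=c;p=R@X+t;return np.array([cx+f*p[0]/p[2],cy+f*p[1]/p[2]])
def plate(c,img,lo=120):
    "light top plate -> (centre, yaw of console +x)"
    g=img.astype(int);m=((g.min(2)>lo)).astype(np.uint8)
    m=cv2.morphologyEx(m,cv2.MORPH_CLOSE,np.ones((3,3)))
    return max(cv2.findContours(m,cv2.RETR_EXTERNAL,cv2.CHAIN_APPROX_NONE)[0],key=lambda k:cv2.contourArea(k) if abs(cv2.boundingRect(k)[0]-190)<60 else 0)
def down(yaw):
    "tool x down, jaw axis y along world direction yaw"
    y=np.array([np.cos(yaw),np.sin(yaw),0]);x=np.array([0,0,-1.])
    return Rn.from_matrix(np.c_[x,y,np.cross(x,y)]).as_rotvec()
E
python3 - <<'E'
from h import *
c=cam('top');im=cv2.imread('pics/top0.png')
sub=im.copy();sub[:170]=0;sub[275:]=0;sub[:,:175]=0;sub[:,312:]=0
k=plate(c,sub,95)
b=cv2.boxPoints(cv2.minAreaRect(k));P=np.array([cast(c,p,.045) for p in b]);print(b,P)
e=[np.linalg.norm(P[i]-P[i-1]) for i in range(4)];print(e)
ctr=P.mean(0);i=int(np.argmax(e));v=P[i]-P[i-1];v*=np.sign(v[1]);yaw=np.arctan2(-v[0],v[1]);print(ctr,np.degrees(yaw))
ex=np.array([np.cos(yaw),np.sin(yaw),0]);ey=np.array([-ex[1],ex[0],0])
w=ctr-.02*ex+.07*ey;w[2]=.064;bt=ctr-.03*ex-.06*ey;bt[2]=.067;print(w,bt,proj(c,w),proj(c,bt))
R=Rn.from_rotvec(readout.get_orientation()).as_matrix();print(R)
x,y,w_,h=180,175,135,95
cv2.imwrite('pics/crop.png',cv2.resize(im[y:y+h,x:x+w_],None,fx=5.5,fy=5.5,interpolation=cv2.INTER_CUBIC))
E
```

```text
[[183.696   239.67201]
 [194.27199 181.50401]
 [302.336   201.15202]
 [291.76    259.32   ]] [[ 0.51229163  0.26830015  0.045     ]
 [ 0.69652533  0.2327413   0.045     ]
 [ 0.62515046 -0.11050846  0.045     ]
 [ 0.44240008 -0.07121001  0.045     ]]
[np.float64(0.346629447560743), np.float64(0.187633924836088), np.float64(0.3505920264887355), np.float64(0.1869279774481201)]
[0.56909188 0.07983074 0.045     ] -11.746611262477796
[0.5637616  0.15243644 0.064     ] [0.52750512 0.02719481 0.067     ] [219.5540232  222.29594237] [259.85593986 232.93324313]
[[-3.43800070e-04  3.03951011e-01  9.52687601e-01]
 [-1.42495749e-03  9.52686541e-01 -3.03951187e-01]
 [-9.99998926e-01 -1.46203777e-03  1.05583569e-04]]
```

View pics/crop.png

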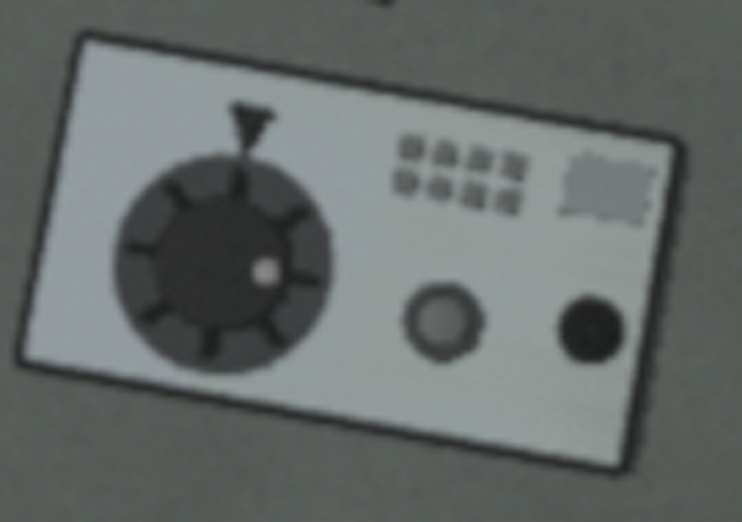

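The crop shows the pointer at (250,125), and a lug in line with it. The stud is at (265,270), to the right of the wheel's axis at (222,263), so it rests 2 clicks clockwise and needs 2 clicks counter-clockwise. I'll close the fingers, hover near the front (-x) lug and take one wrist look.

Run:
```python
from h import *
yaw=np.radians(-11.75);ex=np.array([np.cos(yaw),np.sin(yaw),0]);ey=np.array([-ex[1],ex[0],0])
w=np.array([.564,.152,0])
p=w-.06*ex+.02*ey+[0,0,.16]
for a in(0,180): print(a,robot.ik(p,down(yaw+np.radians(a))),robot.ik(p-[0,0,.107],down(yaw+np.radians(a))))
robot.gripper_close(20)
print(readout.get_opening())
robot.move_pose(w+.0*ey-.06*ex+[0,0,.2],down(yaw+np.pi/2))
c=cam('wrist');im=vision.read_camera('wrist');cv2.imwrite('pics/w1.png',im[:,:,::-1])
print(readout.get_t(),readout.get_position(),readout.get_force())
print(proj(c,w+[0,0,.064]),proj(c,w+.027*ex+[0,0,.07]),proj(c,w-.027*ey+[0,0,.07]),proj(c,w-.01*ex-.13*ey+[0,0,.067]),proj(c,readout.get_position()))
```

```text
0 [-0.87569013  0.32517593  0.55472457  1.86686112 -0.20069933  1.00484143
 -0.44118835] [-0.82695346  0.47223962  0.51116676  1.96397629 -0.32039903  0.78461754
 -0.33813462]
180 [-0.41554735  0.30120873 -0.0249472   1.83731894  0.00877693  1.00317061
  2.4924258 ] [-0.34652668  0.43809896 -0.11388937  1.93172817  0.06892208  0.77544537
  2.4375199 ]
0.00021427085137466705
2.85 [0.50498373 0.16548035 0.19988966] [ 0.48699951 -0.64173068  0.19431587]
[253.11791776 222.86191653] [253.08021511 245.91252658] [229.72869105 224.90580611] [140.4766474 215.7235703] [254.344217  221.0946547]
```

View pics/w1.png

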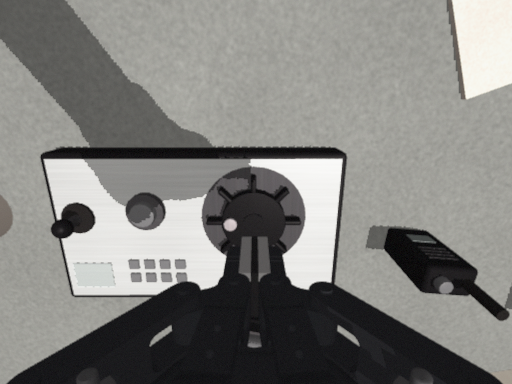

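The wrist view has +x downward. The wheel is at about (253,218), the stud at (230,225) pointing towards -y, and the button at (145,211). The closed fingertips appear roughly 20 mm wide. I'll refine the console pose from this image.

Run:
```python
from h import *
c=cam('wrist');im=cv2.imread('pics/w1.png');g=im.min(2)
# dark collar of button, joystick excluded; stud; outer ring circle
m=((g<140)).astype(np.uint8)
b=m[185:240,115:175];n,l,s,ce=cv2.connectedComponentsWithStats(b);print('collar',s[1:],ce[1:]+[115,185])
st=((g[212:238,218:243]>130)).astype(np.uint8);n,l,s,ce=cv2.connectedComponentsWithStats(st);print('stud',s[1:],ce[1:]+[218,212])
d=(g<50).astype(np.uint8);dd=d[165:222,195:312]
n,l,s,ce=cv2.connectedComponentsWithStats(dd);print('wheel',s[1:]+np.array([195,165,0,0,0]))
for q in [0]:
  ys,xs=np.where(dd);ys+=165;xs+=195
  for lab,sel in(('-y lug',(xs<216)),('+y lug',xs>290),('-x lug',(ys<184)&(abs(xs-253)<8))): print(lab,xs[sel].mean(),ys[sel].mean(),xs[sel].min(),xs[sel].max(),ys[sel].min(),ys[sel].max())
yaw=np.radians(-11.75);ex=np.array([np.cos(yaw),np.sin(yaw),0]);ey=np.array([-ex[1],ex[0],0]);w=np.array([.564,.152,0])
for r in(-.056*ex,-.056*ey,.056*ey): print(proj(c,w+r+[0,0,.064]))
cv2.imwrite('pics/w1c.png',cv2.resize(im[150:270,110:320],None,fx=3.8,fy=3.8,interpolation=cv2.INTER_CUBIC))
```

```text
collar [[   0    0   60   45 1895]] [[144.5646438  203.14511873]]
stud [[  6   7  13  12 123]] [[229.96747967 224.46341463]]
wheel [[ 238  170    1    1    1]
 [ 248  169    1    1    1]
 [ 230  172    4    6    8]
 [ 245  171    1    2    2]
 [ 249  171    1    1    1]
 [ 226  174    3    4    6]
 [ 207  174   93   48 2135]
 [ 241  175    1    1    1]
 [ 245  175    1    1    1]
 [ 247  175    1    1    1]
 [ 228  178    1    1    1]
 [ 245  177    1    1    1]
 [ 248  182    1    1    1]
 [ 213  187    1    1    1]
 [ 217  187    1    1    1]]
-y lug 211.21153846153845 218.03846153846155 207 215 187 221
+y lug 294.6862745098039 218.6078431372549 291 299 215 221
-x lug 252.1290322580645 178.40322580645162 247 255 169 183
[253.19245547 176.67697318]
[205.4499932  222.80481063]
[300.80790132 222.99367349]
```

View pics/w1c.png

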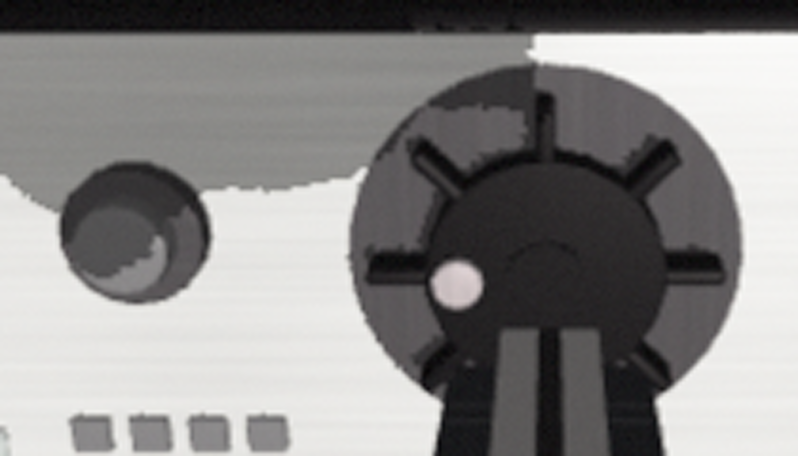

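```bash
cat >> h.py <<'E'
yaw=np.radians(-11.75);ex=np.array([np.cos(yaw),np.sin(yaw),0]);ey=np.array([-ex[1],ex[0],0])
w=np.array([.564,.152,0])-.0015*ex; btn=np.array([.5275,.0272,0])
def at(x,y,z): return w+x*ex+y*ey+np.array([0,0,z])
def F():
    f=np.array(readout.get_force());return np.round([f@ex,f@ey,f[2]],1)
def stud_deg(tag):
    "clockwise angle of stud from mark, top camera"
    c=cam('top');im=vision.read_camera('top')[:,:,::-1];cv2.imwrite(f'pics/{tag}.png',im)
    o=proj(c,at(0,0,.064)).astype(int);s=im[o[1]-14:o[1]+15,o[0]-14:o[0]+15].min(2)
    yy,xx=np.mgrid[-14:15,-14:15];s=np.where(np.hypot(xx,yy)<14,s.astype(float),0);wt=np.clip(s-90,0,None)
    if wt.sum()==0: return None
    p=cast(c,o+np.array([(xx*wt).sum(),(yy*wt).sum()])/wt.sum(),.07)-w
    return np.degrees(np.arctan2(-(p@ey),p@ex))%360,np.hypot(p@ex,p@ey),wt.max()
def click():
    robot.move_straight(at(-.057,.020,.053),rate=.08);print('in',F(),readout.get_position()[2])
    for y in np.arange(.014,-.0171,-.006):
        robot.move_straight(at(-.057,y,.053),rate=.03);print(round(y,3),F())
    robot.move_straight(at(-.085,-.016,.053),rate=.06);robot.hold(.3)
E
python3 - <<'E'
from h import *
print(stud_deg('a'))
robot.move_pose(at(-.057,.02,.12),down(yaw));print(readout.get_t(),F())
click()
robot.move_straight(at(-.13,.0,.12))
print(stud_deg('b'),readout.get_t(),F())
E
```

```text
(np.float64(88.19137881319479), np.float64(0.02614827352045748), np.float64(48.0))
4.2 [-0.8  0.1 -0.2]
in [ 0.2 -0.5 -0.8] 0.0533917750254883
0.014 [0.3 0.2 0.1]
0.008 [-0.2  0.6 -1. ]
0.002 [0.1 0.5 0. ]
-0.004 [ 0.1  0.5 -0.6]
-0.01 [ 0.1  0.1 -0.4]
-0.016 [-0.4 -0.1  0.6]
(np.float64(88.19689001170909), np.float64(0.026123695451278767), np.float64(46.0)) 8.95 [-0.6  0.2 -0.5]
```

There was no contact and the wheel did not move. I'll put the finger back and look at it.

Run:
```python
from h import *
robot.move_straight(at(-.062,.02,.12));robot.move_straight(at(-.057,.018,.053),rate=.08)
c=cam('wrist');im=vision.read_camera('wrist')[:,:,::-1];s=vision.read_camera('scene')[:,:,::-1]
print(readout.get_position(),at(-.057,.018,.053),proj(c,at(0,0,.064)),proj(c,at(-.056,0,.064)),proj(c,readout.get_position()),F())
o=proj(cam('scene'),at(0,0,.064)).astype(int)
sc=cv2.resize(s[o[1]-40:o[1]+40,o[0]-53:o[0]+53],(509,384),interpolation=cv2.INTER_CUBIC)
wc=cv2.resize(im[150:310,100:400],(780,416))
v=np.zeros((600,800,3),np.uint8);v[:384,:509]=sc;cv2.imwrite('pics/s2.png',sc);cv2.imwrite('pics/w2.png',im)
```

```text
[0.5107678  0.18170768 0.05353328] [0.51039139 0.18153586 0.053     ] [339.20658264 253.80273033] [253.98716621 253.76661772] [253.01160962 221.81919699] [-0.1 -0.3  0.1]
```

View pics/w2.png

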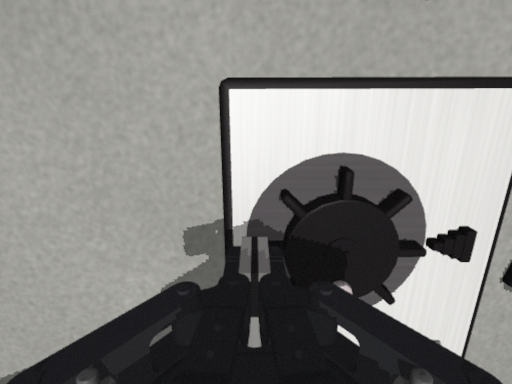

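View pics/s2.png

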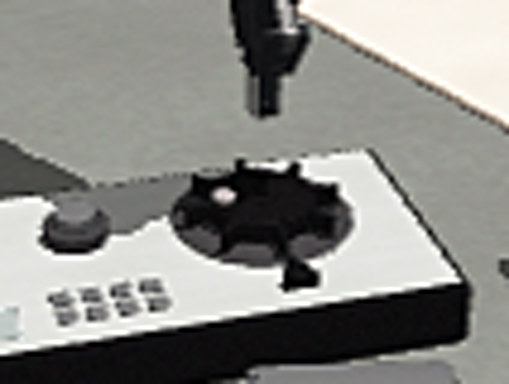

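Run:
```python
from h import *
cs,cw=cam('scene'),cam('wrist');p=readout.get_position()
o=proj(cs,at(0,0,.064)).astype(int)
print('seen scene tip',o+np.array([262/4.8-53,115/4.8-40]))
for h in(0,.01,.02,.03,.04,.05): print(h,proj(cs,p+[0,0,h]),proj(cw,p+[0,0,h]),proj(cw,p+[0,0,h]+.011*ey))
print(readout.get_opening())
# scene check of calibration: predicted pointer / button
print(proj(cs,at(.079,0,.055)),proj(cs,btn+[0,0,.067]), 'seen', o+np.array([300/4.8-53,272/4.8-40]),o+np.array([76/4.8-53,208/4.8-40]))
```

```text
seen scene tip [274.58333333 164.95833333]
0 [274.08803344 175.09711835] [253.04582243 221.83932831] [253.03156847 206.49870762]
0.01 [274.1243654  172.56843471] [252.98605292 228.06671789] [252.96997056 212.05143228]
0.02 [274.16101084 170.01793251] [252.91992645 234.9564394 ] [252.90169464 218.20614393]
0.03 [274.19797384 167.44532813] [252.84637189 242.62009399] [252.82559249 225.06634798]
0.04 [274.23525856 164.85033303] [252.76406315 251.19584749] [252.74023668 232.76072137]
0.05 [274.2728692  162.23265362] [252.6713385  260.85683461] [252.64383013 241.45125982]
0.0001518743182367611
[280.98311461 195.81200092] [234.80192999 184.46267211] seen [282.5        197.66666667] [235.83333333 184.33333333]
```

Both cameras show the real fingertip about 40 mm above the reported TCP, while the console itself projects correctly. I'll find the true tip height with a slow, force-guarded descent onto the bare plate in front of the wheel.

Run:
```python
from h import *
robot.move_straight(at(-.062,.019,.053),rate=.1)
for z in np.arange(.050,-.004,-.003):
    robot.move_straight(at(-.062,.019,z),rate=.03);f=F();print(round(z,3),round(readout.get_position()[2],4),f)
    if f[2]>2.5: break
robot.move_straight(at(-.062,.019,z+.006),rate=.05);print(readout.get_t(),F())
```

```text
0.05 0.0498 [ 0.7  0.2 -0.3]
0.047 0.0467 [ 0.2  0.2 -0.3]
0.044 0.0438 [ 1.5  0.3 -0.5]
0.041 0.0408 [ 0.4 -0.4 -0.1]
0.038 0.0378 [ 0.5 -0.4 -0.8]
0.035 0.0348 [-1.4  0.1  0.3]
0.032 0.0318 [0.  0.3 0.1]
0.029 0.0288 [-0.6 -0.6 -0.8]
0.026 0.0258 [ 0.9 -0.3  1. ]
0.023 0.0228 [-0.2  0.6 -0.5]
0.02 0.0198 [0.4 0.5 0.1]
0.017 0.0168 [0.9 0.5 0.2]
0.014 0.0138 [-0.7 -0.5 -0.6]
0.011 0.0108 [-0.6  0.2  0.6]
0.008 0.0078 [0.1 0.7 0.2]
0.005 0.0054 [-1.3 -1.3  5.7]
15.1833 [-0.   0.  -0.3]
```

Contact comes at a reported z of 0.005 on the 45–47 mm surface, so the reported TCP sits about 41 mm below the real fingertip. I'll apply that offset to all heights and redo the push.

```bash
sed -i 's/,\.053)/,.012)/g' h.py
python3 - <<'E'
from h import *
click()
print(stud_deg('c'),readout.get_t(),F())
E
```

```text
in [-0.3 -0.3  0.3] 0.011978393200968343
0.014 [-0.3  0.2  0.8]
0.008 [-0.6  0.2 -0.8]
0.002 [0.6 1.9 0.3]
-0.004 [-0.3  2.7 -0.1]
-0.01 [-1.1  1.   0.1]
-0.016 [ 0.3  0.4 -0.3]
(np.float64(43.37637243112091), np.float64(0.027053083596896888), np.float64(46.0)) 18.5 [-0.2  0.3  0.3]
```

One clean click: 88° → 43°. Same again.

Run:
```python
from h import *
robot.move_straight(at(-.085,.022,.012),rate=.1)
click()
print(stud_deg('d'),readout.get_t(),F())
robot.move_straight(at(-.1,-.03,.06),rate=.15)
print(stud_deg('e'),readout.get_t())
im=cv2.imread('pics/e.png');cv2.imwrite('pics/ec.png',cv2.resize(im[175:270,180:315],None,fx=5.5,fy=5.5,interpolation=cv2.INTER_CUBIC))
```

```text
in [-0.9  0.3 -0.7] 0.011851897197181813
0.014 [ 0.3 -0.4 -0.1]
0.008 [-0.3  0.3  0.5]
0.002 [ 0.6  0.7 -0.2]
-0.004 [-0.2  2.7 -0.6]
-0.01 [-0.2 -0.4 -0.5]
-0.016 [-0.2  0.1 -0.6]
(np.float64(357.9785518868627), np.float64(0.027738625163311655), np.float64(48.0)) 22.6 [-0.5  0.3 -0.3]
(np.float64(358.0315305615254), np.float64(0.02777473440820284), np.float64(48.0)) 23.15
```

View pics/ec.png

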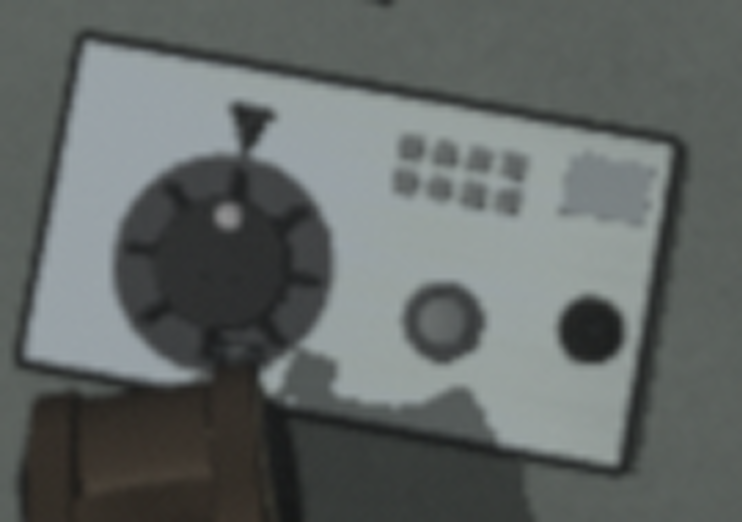

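The stud at (228,215) is in line with the pointer and settled. Next is the button press, guarded by force.

Run:
```python
from h import *
B=lambda z: btn+np.array([0,0,z])
robot.move_straight(at(-.1,-.03,.075),rate=.2);robot.move_straight(B(.075),rate=.15);robot.move_straight(B(.034),rate=.1)
print(readout.get_t(),F())
z=.030
while z>.012:
    robot.move_straight(B(z),rate=.03);f=F();print(round(z,4),round(readout.get_position()[2],4),f)
    if f[2]>12: break
    z-=.002
robot.hold(.2);print('held',F())
robot.move_straight(B(.034),rate=.05);robot.move_straight(B(.09),rate=.15)
print(stud_deg('f'),readout.get_t(),F())
```

```text
25.0083 [ 0.3 -0.7  0.4]
0.03 0.0302 [-0.1 -0.1  0.6]
0.028 0.028 [0.1 0.9 0.8]
0.026 0.0261 [0.  0.9 2.2]
0.024 0.0241 [ 0.8 -1.4  2.8]
0.022 0.0221 [ 0.1 -0.1  5.2]
0.02 0.0212 [-3.8 -1.4 18.2]
held [-3.7 -0.6 17.4]
(np.float64(358.0592285522682), np.float64(0.027785448231122438), np.float64(50.0)) 27.75 [-0.2  0.  -0.7]
```

The button's spring force rose to about 5 N over roughly 6 mm, then it hit a hard stop at 18 N, so it went fully down. I'll clear away and do a final check.

Run:
```python
from h import *
robot.move_straight(at(-.13,-.06,.17),rate=.2);robot.hold(.3)
print(stud_deg('g'),readout.get_t(),F())
s=vision.read_camera('scene')[:,:,::-1];cv2.imwrite('pics/sg.png',cv2.resize(s[120:270,120:380],None,fx=3,fy=3,interpolation=cv2.INTER_CUBIC))
```

```text
(np.float64(358.10029664344756), np.float64(0.027760895248464663), np.float64(46.0)) 29.0583 [-0.2 -0.8  0. ]
```

View pics/sg.png

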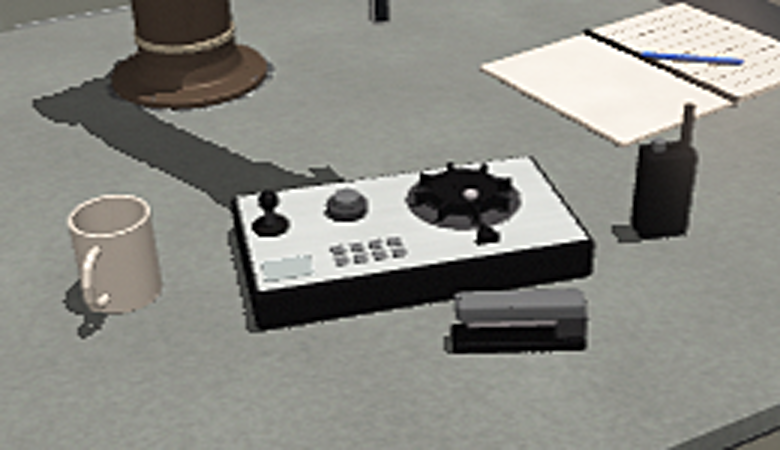

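The stud at (470,193) lines up with the pointer at (487,232), the button at (347,203) is up, and the mug, radio and stapler stand where they were.

```bash
python3 -c "
from h import *
order.sign_off();print(readout.get_t())"
```

```text
the job is handed in; nothing more can be done
the job is handed in; nothing more can be done
```

The job is done and handed in at about 29 s, inside the 45 s limit.

**Wheel:** The stud started 2 clicks clockwise of the pointer. I flicked the wheel two single clicks counter-clockwise with a closed fingertip at a front lug, at about 2.7 N each. The top camera read the stud at 88°, then 43°, then -2°. That last figure is 0 within camera error, and it held through the button press and afterwards.

**Button:** I pressed it only after the stud had settled. The spring force rose to about 5 N over 6 mm, then it reached a hard stop at 18 N. I released it, and the final scene picture shows it back up.

**Surroundings:** The mug, radio and stapler look unmoved in the last picture, and the robot is clear of everything.

**What disagreed:** The real fingertip ends about 41 mm short of the reported TCP. My first push therefore passed over the wheel without touching it, and the later pushes used heights corrected by a gentle touch-down on the console. The 18 N at the button's stop was more than the 5 N needed, but well under the limits.

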